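# Weigh the tin from the back of the finish rack

### The job

Weigh the low tin that stands at the back of the rack's left lane, as seen from the robot: first set the three tall containers in front of it aside on the drip tray, then take the tin out and stand it gently in the middle of the scale's pan. Leave it there and put the three containers back in the rack, each upright on the very spot it came from. Keep everything upright throughout, and leave the three things in the other lane where they are.

Things in the scene. Friction and masses are not known exactly. Their poses are not given: they have to be found in the camera images.
- rack: Low plywood can rack, fixed, walls 9 mm. Two lanes along its x, 96 mm wide inside: left lane (robot's left) centred at y +52.5 mm, right lane at y -52.5 mm; inside from x -128 mm (front, robot's side) to +170 mm (back wall). Floor board 9 mm thick (things stand at z 9 mm); side, middle and back walls reach z 65 mm, front lip z 25 mm. Origin on the bench under the middle wall.
- low_tin: The wanted thing: the lowest, round metal tin with press-in lid, diameter 60 mm, 51 mm high, 0.22 kg. It starts at the back of the rack's left lane, at about x +105 mm, 35 mm clear of the back wall and 12 to 24 mm clear of the lane's walls, lower than the walls. Origin: centre of underside, z up.
- thinner_can: Tall container in the left lane: oblong steel can, 46 mm (its x, along the lane) by 80 mm (its y), 116 mm to the shoulder, a step of 36 x 68 mm, then a central black screw cap, diameter 36 mm, from z 122 to z 150 mm, by which it may be carried. 0.42 kg. The three tall ones stand in any order, 65 mm apart. Origin: centre of underside, z up.
- spray_can: Tall container in the left lane: round aerosol can, body diameter 52 mm to z 106 mm, sloping shoulder, then a cylindrical grey cap, diameter 45 mm, from z 115 to z 155 mm, by which it may be carried. 0.26 kg. Origin: centre of underside, z up.
- glue_bottle: Tall container in the left lane: round white glue bottle, body diameter 50 mm to z 100 mm, sloping shoulder, then a cylindrical screw collar, diameter 30 mm, from z 118 to z 148 mm, by which it may be carried, and a tapered nozzle (18 to 10 mm) up to z 168 mm. 0.30 kg. Origin: centre of underside, z up.
- drip_tray: The side area: shallow grey plastic tray, fixed, 250 mm (its x) by 150 mm (its y), wall 3 mm, floor 3 mm thick, rim 18 mm high. To the left or right of the rack. Origin on the bench under its centre.
- scale: Bench scale, fixed: white housing 200 x 150 mm, 35 mm high, with a round steel pan of diameter 130 mm whose flat top lies at z 46 mm. Origin on the bench under the centre of the pan; the display lies towards its -x. On the other side of the rack from the drip tray. The pan does not move.
- paint_tin: Bystander in the rack's right lane, loose, to be left alone: round paint tin, diameter 72 mm, 96 mm high. Origin: centre of underside, z up.
- stain_jar: Bystander in the rack's right lane, loose, to be left alone: amber glass jar with dark lid, diameter 68 mm, 86 mm high. Origin: centre of underside, z up.
- oil_bottle: Bystander in the rack's right lane, loose, to be left alone: square black bottle 60 x 60 mm, 100 mm high with a round cap. Origin: centre of underside, z up.

How it is judged (in metres and radians):
On the way, in this order (a step that is already met when the one before it is completed fails the run):
1. all three tall containers stand released and upright on the drip tray, the low tin still in its place (x of thinner_can in the frame of drip_tray between -0.115 and 0.115 m and y of thinner_can in the frame of drip_tray between -0.065 and 0.065 m and z of thinner_can in the frame of drip_tray between -0.002 and 0.008 m and angle between each of thinner_can, spray_can, glue_bottle's own z axis and vertical below 0.1 rad and linear speed of each of thinner_can, spray_can, glue_bottle below 0.02 m/s and contact force between each of thinner_can, spray_can, glue_bottle and the fingers below 0.05 N and x of spray_can in the frame of drip_tray between -0.115 and 0.115 m and y of spray_can in the frame of drip_tray between -0.065 and 0.065 m and z of spray_can in the frame of drip_tray between -0.002 and 0.008 m and x of glue_bottle in the frame of drip_tray between -0.115 and 0.115 m and y of glue_bottle in the frame of drip_tray between -0.065 and 0.065 m and z of glue_bottle in the frame of drip_tray between -0.002 and 0.008 m and distance of low_tin from where it was at the start of the episode below 0.02 m), for 0.2 s.
2. the low tin stands released on the middle of the scale's pan while the three containers are still on the drip tray (horizontal distance between low_tin and scale below 0.015 m and z of low_tin in the frame of scale between 0.042 and 0.05 m and angle between low_tin's own z axis and vertical below 0.1 rad and linear speed of low_tin below 0.02 m/s and contact force between low_tin and the fingers below 0.05 N and x of thinner_can in the frame of drip_tray between -0.115 and 0.115 m and y of thinner_can in the frame of drip_tray between -0.065 and 0.065 m and z of thinner_can in the frame of drip_tray between -0.002 and 0.008 m and x of spray_can in the frame of drip_tray between -0.115 and 0.115 m and y of spray_can in the frame of drip_tray between -0.065 and 0.065 m and z of spray_can in the frame of drip_tray between -0.002 and 0.008 m and x of glue_bottle in the frame of drip_tray between -0.115 and 0.115 m and y of glue_bottle in the frame of drip_tray between -0.065 and 0.065 m and z of glue_bottle in the frame of drip_tray between -0.002 and 0.008 m), for 0.2 s.
At the end, for the whole second after the job is handed in: Low tin upright (0.1 rad), at rest on the pan, centre within 15 mm of the pan's; each tall container upright, at rest, within 15 mm of its starting spot; the three things in the right lane upright and within 15 mm of where they were (horizontal distance between low_tin and scale below 0.015 m and z of low_tin in the frame of scale between 0.042 and 0.05 m and angle between each of low_tin, thinner_can, spray_can, glue_bottle, paint_tin, stain_jar, oil_bottle's own z axis and vertical below 0.1 rad and linear speed of each of low_tin, thinner_can, spray_can, glue_bottle below 0.02 m/s and distance of each of thinner_can, spray_can, glue_bottle, paint_tin, stain_jar, oil_bottle from where it was at the start of the episode below 0.015 m); the robot touches nothing.
It fails at once if a container, or the tin, is tipped by more than 0.5 rad (angle between any of thinner_can, spray_can, glue_bottle, low_tin's own z axis and vertical above 0.5 rad).
It fails at once if a thing in the right lane is shifted by more than 20 mm or tipped by more than 0.3 rad (distance of any of paint_tin, stain_jar, oil_bottle from where it was at the start of the episode above 0.02 m or angle between any of paint_tin, stain_jar, oil_bottle's own z axis and vertical above 0.3 rad).
It fails at once if the tin comes down on the scale's pan at more than 0.5 m/s (dropped or slammed) (horizontal distance between low_tin and scale below 0.07 m and z of low_tin in the frame of scale below 0.06 m and linear speed of low_tin above 0.5 m/s).
It also fails if it takes over 144 s, if anything falls off the work surface, if the arm or the gripper's body presses on something with over 40 N, if the wrist force passes 120 N, or if a joint passes its speed limit or range.

### The arm

A 6-joint arm with a two-finger parallel gripper is mounted at the origin on the work surface. World frame = base frame: x ahead of the robot, y to its left, z up, the work surface at z = 0. Lengths are in mm, angles in degrees, forces in N, time in s.
With the tool pointing down it reaches from about 325 to 750 mm from the base axis. Payload 7.6 kg.
Tool frame: the origin (TCP) lies on the centre line of the jaws, within the pads' length; the fingertips stand 19 mm ahead of it and the grasp point (between the pads) is the TCP; z points along the fingers, y is the line along which they close (so a half turn about z gives the same grasp; the last joint's range is limited). The gripper opens to 85 mm and grips with 20 to 120 N. Pads are 22 mm wide; open, the fingers measure 114 mm over their backs; the gripper's body (76 mm by 85 mm) begins 54 mm behind the grasp point. The pads swing forward as they close: fully open they stand 13 mm farther back than shut.
Start: joints at [70.17, 2.991, 80.254, -0, 96.75, -4.028], TCP at [142.948, 505.183, 250.323] pointing down, gripper open.
Joint ranges: [-166.34, 166.34], [-52.06, 124.39], [6.96, 135.62], [-60.46, 240.46], [14.63, 156.25], [-167.68, 167.68]. Speed limits (degrees/s): [147.25, 147.25, 172.46, 180, 180, 180].

### API

Orientations are given as a 3x3 rotation matrix whose columns are the frame's x, y, z axes.
In Python, from workcell import robot gives the robot as it stands. The module is installed in compiled form; this text tells all that it offers.
- The arm moves only by the tool send_rows, never from a script. Its argument "commands" is a list of rows, each a list of 3 entries, a list of its own where there are three numbers: the shift along the tool's x, y, z in units of 30 mm (1.0 is 30 mm), then the turn, a rotation vector about the tool's x, y, z in units of 8 degrees (1.0 is 8 degrees), then the opening, from 0 (shut) to 1 (fully open). In form: [[[dx, dy, dz], [ax, ay, az], jaw], ...]. A call has 1 to 20 rows; each row shifts and turns the commanded pose from where the row before left it, along the tool's axes as they then stand; what a row does not reach is not made up. A row lasts 1/10 s, in which the tool goes at most 50 mm and 8.59 degrees, less where a joint would pass 70% of its speed; a pose out of reach is approached as far as the arm can. A call is refused whole if a number of a shift passes 1 or a number of a turn 1, either way. A call with a gripper value outside its range is refused whole. The fingers move at their own pace and stop on an object; "squeeze" is the grip in N (left out, the last holds). Time passes only in rows, so rows that do not move let the fingers close. It gives the time, the measured TCP pose, the force, the opening and the grip force at its end, in the units of the state.
- robot.sense(): the state, without advancing time (a new reading comes with each control period).
- robot.grab_frame(name): name is "scene" or "top" or "wrist"; returns a dict with "image" (480x640x3 uint8, blue, green, red), "depth" (480x640 float32, mm along the optical axis (not along the pixel's ray), 0 where there is no reading), "fx", "fy", "cx", "cy" (pixels), "R" (3x3) and "t" (3): a world point X has camera coordinates R X + t. Camera axes: x right, y down, z forward; pixel columns grow to the right and rows downward; lengths in mm; the calibration is good to about 2 mm. A picture is of the moment at which its call begins.
- robot.close_job(): hands the job in; it is judged then, once.
The state is a dict: "time_s": time; "qpos": joint angles; "joint_velocities": joint speeds; "effort": joint torques, N m; "ee_pos": TCP position; "eef_rot": TCP orientation; "force": force on the tool from outside, world axes, zero at the start; "torque": the same for the moment, N m; "finger_gap": finger opening in mm; "gripper_force": force on a finger pad.
Only numpy, scipy, OpenCV 4.12 (cv2) and the standard library are available. Lean on these libraries where they do the work, as an engineer would, in place of code of your own. Each camera call takes 0.05 s, during which the arm holds its last target. There are 200 camera calls.

## Working session

There is one attempt and no reset: what is moved stays moved. The work goes in short steps, Python scripts to look and compute and a tool call to move; the robot and the scene stay as the last step left them, time stands still between calls to the robot, and variables do not carry over. Pictures are saved under pics/ and viewed, at most 14 in all, crops included, and the job is handed in when it is done.

Besides the shell and the picture viewer there is one more tool, called after "Request:" as name([rows], argument=value, ...), one row to a line, values as JSON. send_rows: Moves the arm, as the interface text tells. Its arguments: {"type":"object","properties":{"commands":{"type":"array","items":{"type":"array"}},"squeeze":{"type":"number"}},"required":["commands"]}

```bash
mkdir -p pics; python3 - <<'E'
from workcell import robot
import cv2,numpy as np,pickle
s=robot.sense();print(s['time_s'],s['ee_pos'],s['eef_rot'],s['finger_gap'])
for n in ['top','scene']:
    f=robot.grab_frame(n);cv2.imwrite(f'pics/{n}0.png',f['image']);pickle.dump(f,open(f'{n}0.pkl','wb'))
    print(n,f['fx'],f['cx'],f['cy'],f['R'].round(3).tolist(),f['t'].round(1))
E
```

```text
0.0 [142.83121958 504.91549113 249.47462858] [[-9.62209460e-01  2.72309837e-01 -5.55522966e-04]
 [ 2.72310366e-01  9.62208399e-01 -1.43572006e-03]
 [ 1.43568167e-04 -1.53273809e-03 -9.99998815e-01]] 85.57707421718212
top 526.7399490453305 322.1771684746885 237.6038819983009 [[0.065, -0.998, 0.003], [-0.974, -0.064, -0.217], [0.217, 0.011, -0.976]] [-43.8 569.7 980.5]
scene 525.4814536465535 316.44535277548283 238.61431877230194 [[-0.25, 0.968, 0.012], [0.783, 0.209, -0.586], [-0.57, -0.137, -0.81]] [ 156.1 -436.2 1475.9]
```

View pics/top0.png

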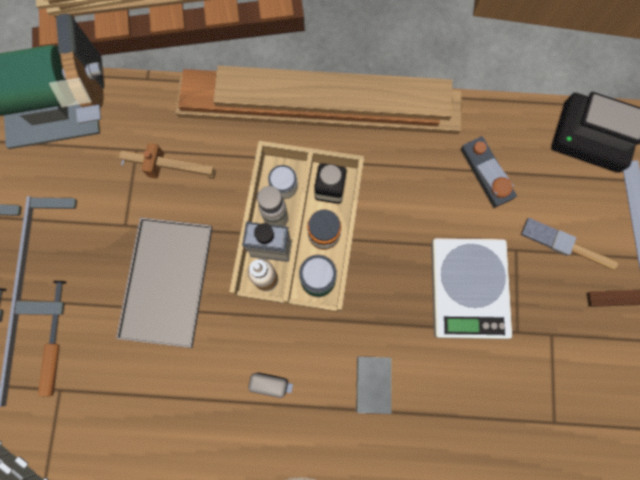

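View pics/scene0.png

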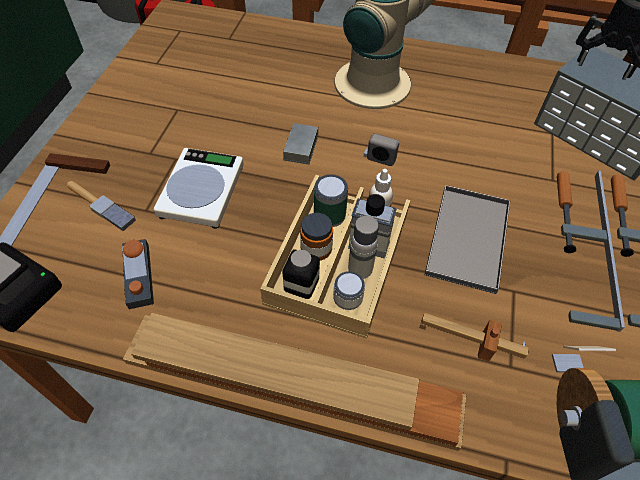

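The top view shows the rack in the centre, front edge towards the robot at about row 300. The left lane, front to back, holds glue (262,270), thinner (265,236), spray (271,198) and tin (282,180). The tray is at (166,283), and the scale's pan is at (473,275).

```bash
cat > h.py <<'E'
import numpy as np,cv2,pickle
def cloud(f):
    d=f['depth'];v,u=np.mgrid[:480,:640]
    c=np.stack([(u-f['cx'])/f['fx']*d,(v-f['cy'])/f['fy']*d,d],-1)
    X=(c-f['t'])@f['R'];X[d==0]=np.nan
    return X
def onplane(f,u,v,z):
    r=f['R'].T@np.array([(u-f['cx'])/f['fx'],(v-f['cy'])/f['fy'],1]);o=-f['R'].T@f['t']
    return (o+r*(z-o[2])/r[2]).round(1)
def proj(f,X):
    c=f['R']@np.array(X,float)+f['t'];return c[:2]/c[2]*[f['fx'],f['fy']]+[f['cx'],f['cy']]
E
python3 - <<'E'
from h import *
f=pickle.load(open('top0.pkl','rb'));im=f['image']
a=cv2.resize(im[135:320,225:375],None,fx=3.2,fy=3.2,interpolation=cv2.INTER_CUBIC)
cv2.imwrite('pics/rack_crop.png',a)
a=cv2.resize(im[215:350,110:220],None,fx=4,fy=4,interpolation=cv2.INTER_CUBIC)
b=cv2.resize(im[230:345,425:520],None,fx=4,fy=4,interpolation=cv2.INTER_CUBIC)
c=np.zeros((540,820,3),np.uint8);c[:,:440]=a;c[:460,440:]=b;cv2.imwrite('pics/side_crop.png',c[:,:800])
for n in ['top0','scene0']:
    f=pickle.load(open(n+'.pkl','rb'));X=cloud(f);z=X[...,2]
    roi=(X[...,0]>300)&(X[...,0]<750)&(abs(X[...,1])<400)
    for lo,hi in [(56,72),(55,63),(40,50),(120,190),(80,115),(14,22)]:
        m=(roi&(z>lo)&(z<hi)).astype(np.uint8)
        k,l,st,_=cv2.connectedComponentsWithStats(m)
        for i in range(1,k):
            if st[i,4]>40:
                p=X[l==i]
                print(n,(lo,hi),st[i,4],p.mean(0).round(0),cv2.minAreaRect(p[:,:2].astype(np.float32)))
E
```

```text
top0 (56, 72) 706 [599. 147.  65.] ((600.62255859375, 147.3563690185547), (9.987820625305176, 299.1827087402344), 84.92990112304688)
top0 (56, 72) 46 [721. 361.  66.] ((722.3672485351562, 361.872802734375), (12.937505722045898, 11.50959300994873), 19.11431121826172)
top0 (56, 72) 1660 [608. -11.  65.] ((593.4071044921875, -9.631790161132812), (126.29779052734375, 316.2348937988281), 87.46307373046875)
top0 (56, 72) 617 [691.  82.  62.] ((692.166748046875, 81.46040344238281), (58.73725509643555, 54.904422760009766), 60.58059310913086)
top0 (56, 72) 74 [659. -13.  64.] ((660.741455078125, -12.879188537597656), (59.1962776184082, 8.185413360595703), 86.01686096191406)
top0 (56, 72) 48 [600.  83.  64.] ((603.45556640625, 85.41974639892578), (19.51476287841797, 50.14337921142578), 27.62507438659668)
top0 (56, 72) 62 [563. -11.  63.] ((566.7003173828125, -13.123636245727539), (18.73777198791504, 59.90690612792969), 9.077840805053711)
top0 (56, 72) 55 [531.  97.  64.] ((530.686279296875, 98.120849609375), (76.50391387939453, 4.336606979370117), 89.29360961914062)
top0 (56, 72) 41 [302.  92.
[... 7658 characters left out ...]
4138184)
scene0 (14, 22) 48 [303.  82.  18.] ((303.4832458496094, 81.04119873046875), (54.84110641479492, 6.118393421173096), 87.22367095947266)
scene0 (14, 22) 186 [360. 309.  17.] ((385.2828063964844, 311.9240417480469), (150.63804626464844, 75.9931411743164), 87.18072509765625)
scene0 (14, 22) 140 [ 597. -299.   18.] ((596.7064819335938, -304.9468688964844), (15.64745044708252, 148.3520050048828), 7.054924964904785)
scene0 (14, 22) 384 [547. 313.  18.] ((499.23394775390625, 305.74749755859375), (150.55133056640625, 203.6587371826172), 87.10777282714844)
scene0 (14, 22) 47 [718.  86.  18.] ((715.9036865234375, 82.56063079833984), (14.271347999572754, 49.54991149902344), 0.3827442526817322)
```

View pics/rack_crop.png

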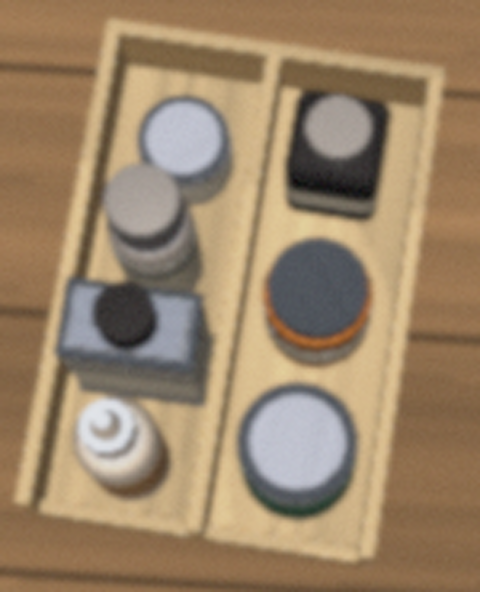

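View pics/side_crop.png

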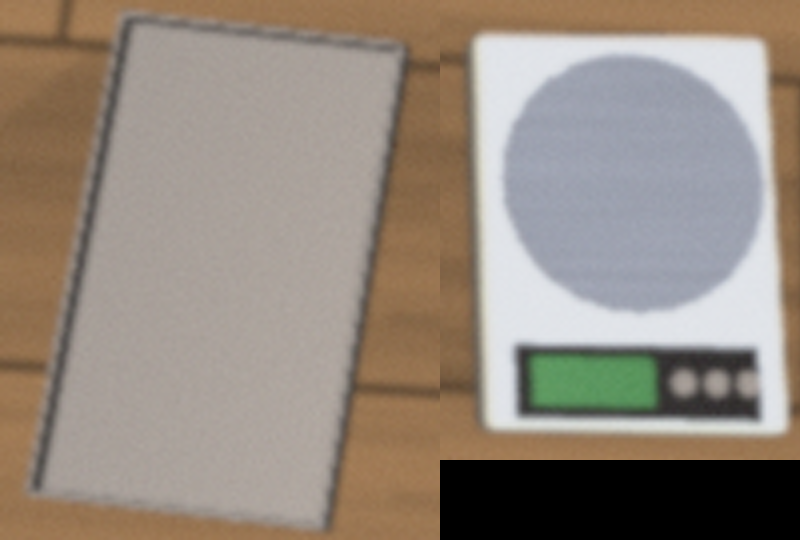

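The rack crop confirms the order and a lane yaw of about −5°. The tray crop's corners are at (123,15), (405,45), (327,528) and (33,492), and the pan appears as a full circle centred near (633,183) in the crop. Next I'll refine the positions.

```bash
python3 - <<'E'
from h import *
th=np.radians(-5.1);ex=np.array([np.cos(th),np.sin(th)]);ey=np.array([-ex[1],ex[0]])
# rack origin: middle wall line from scene/left wall from both, back wall outer from z 65 pts
Xs={n:cloud(pickle.load(open(n+'.pkl','rb'))) for n in('top0','scene0')}
f=pickle.load(open('top0.pkl','rb'))
for n,X in Xs.items():
    P=X.reshape(-1,3);P=P[~np.isnan(P).any(1)]
    w=P[(abs(P[:,2]-65)<4)&(P[:,0]>430)&(P[:,0]<770)&(abs(P[:,1]-40)<130)]
    a=w[:,:2]@ex;b=w[:,:2]@ey
    L=b>np.percentile(b,99)-9
    print(n,'leftwall b',np.median(b[(b>183)]) ,'a max',np.percentile(a,99.7),'hist b',np.histogram(b,bins=np.arange(-30,220,10)))
    for nm,c,r,lo,hi in[('spray',(617,92),30,160,170),('thinner cap',(552,97),24,153,165),('thinner sh',(552,97),50,120,129),('glue collar',(485,100),20,152,162),('glue tip',(485,100),15,170,182),('tin',(693,82),38,55,63.5)]:
        q=P[(np.hypot(P[:,0]-c[0],P[:,1]-c[1])<r)&(P[:,2]>lo)&(P[:,2]<hi)]
        if len(q)<5: print(nm,len(q));continue
        (cx,cy),s,an=cv2.minAreaRect(q[:,:2].astype(np.float32))
        print(n,nm,len(q),q.mean(0).round(1),(round(cx,1),round(cy,1)),np.round(s,1),round(an,1))
c=np.array([(123,15),(405,45),(327,528),(33,492)])/4+[110,215]
t=np.array([onplane(f,*p,18) for p in c]);print('tray',t.tolist(),t.mean(0))
for nm,p,z in[('spray',(144,200),164),('thcap',(126,311),159),('glue',(108,427),157),('tip',(105,422),177),('tin',(183,138),60)]:
    print(nm,onplane(f,p[0]/3.2+225,p[1]/3.2+135,z))
c=[(60,352),(200,367),(204,295),(72,281)]
t=np.array([onplane(f,p[0]/3.2+225,p[1]/3.2+135,125) for p in c]);print('thsh',t.tolist(),t.mean(0))
E
```

```text
top0 leftwall b 200.234290408161 a max 752.0483199619127 hist b (array([  0, 281, 393,  24,  35,  36,  32,  31,  34,  30,  28,  23, 676,
        38,  46, 107, 114, 121, 101,  85,  31,  25, 314, 364]), array([-30, -20, -10,   0,  10,  20,  30,  40,  50,  60,  70,  80,  90,
       100, 110, 120, 130, 140, 150, 160, 170, 180, 190, 200, 210]))
top0 spray 447 [617.7  92.9 164.7] (617.9, 93.1) [43.2 43. ] 30.6
top0 thinner cap 310 [553.   98.3 159.6] (553.6, 98.6) [34.1 34.5] 49.2
top0 thinner sh 412 [551.6  96.9 125.6] (553.4, 98.8) [88.3 87.2] 43.2
top0 glue collar 161 [487.6 101.8 157.9] (488.1, 102.3) [28.5 28.9] 6.3
top0 glue tip 43 [487.6 101.8 176.6] (487.6, 102.0) [10.9 11.1] 84.6
top0 tin 517 [690.5  81.6  61. ] (692.2, 81.5) [58.7 54.9] 60.6
scene0 leftwall b 199.948566972194 a max 754.4601345087924 hist b (array([  0, 241, 350,  26,  36,  51,  58,  55,  61,  65,  80,  28, 541,
        38,  43,  85, 103, 115,  99,  86,  48,  42, 291, 314]), array([-30, -20, -10,   0,  10,  20,  30,  40,  50,  60,  70,  80,  90,
       100, 110, 120, 130, 140, 150, 160, 170, 180, 190, 200, 210]))
scene0 spray 363 [622.2  92.9 164. ] (620.7, 92.6) [44.3 43.2] 34.7
scene0 thinner cap 231 [557.7  98.6 158.8] (555.5, 98.2) [35.5 33.2] 10.1
scene0 thinner sh 287 [556.5 101.  125.2] (541.9, 98.9) [81.8 78.8] 86.5
scene0 glue collar 98 [495.2 102.2 157.5] (491.8, 102.3) [29.6 25.7] 88.3
scene0 glue tip 37 [492.9 102.7 175.2] (492.4, 102.5) [13.6 10.5] 26.2
scene0 tin 606 [694.4  82.4  60.6] (693.4, 82.2) [58.1 58.5] 52.5
tray [[596.6, 373.6, 18.0], [590.2, 225.5, 18.0], [343.5, 236.7, 18.0], [351.3, 384.0, 18.0]] [470.4  304.95  18.  ]
spray [616.9  91.6 164. ]
thcap [553.   96.7 159. ]
glue [487. 101. 157.]
tip [486.6 100.3 177. ]
tin [690.4  82.9  60. ]
thsh [[533.9, 136.9, 125.0], [530.4, 55.3, 125.0], [573.2, 56.4, 125.0], [576.6, 134.0, 125.0]] [553.525  95.65  125.   ]
```

Request:
send_rows([
  [[0,0,0],[0,0,-0.67],0.7],
  [[0,0,0],[0,0,-0.67],0.7],
  [[-0.75,-0.725,0],[0,0,0],0.7],
  [[-0.75,-0.725,0],[0,0,0],0.7],
  [[-0.75,-0.725,0],[0,0,0],0.7],
  [[-0.75,-0.725,0],[0,0,0],0.7],
  [[-0.75,-0.725,0],[0,0,0],0.7],
  [[-0.75,-0.725,0],[0,0,0],0.7],
  [[-0.75,-0.725,0],[0,0,0],0.7],
  [[-0.75,-0.725,0],[0,0,0],0.7],
  [[-0.75,-0.725,0],[0,0,0],0.7],
  [[-0.75,-0.725,0],[0,0,0],0.7],
  [[-0.75,-0.725,0],[0,0,0],0.7],
  [[-0.75,-0.725,0],[0,0,0],0.7],
  [[-0.75,-0.725,0],[0,0,0],0.7],
  [[-0.75,-0.725,0],[0,0,0],0.7],
  [[-0.75,-0.725,0],[0,0,0],0.7],
  [[-0.75,-0.725,0],[0,0,0],0.7],
  [[-0.7,-0.74,0],[0,0,0],0.7],
  [[0,0,0],[0,0,0],0.7],
], squeeze=30)

```text
time_s: 2.1
ee_pos: [490.8, 100.2, 249.4]
eef_rot: [[-0.996, 0.092, -0.001], [0.092, 0.996, -0.001], [0.001, -0.001, -1.0]]
force: [-0.2, 0.4, 0.4]
finger_gap: 59.7
gripper_force: 0.0
```

```bash
cat > plan.py <<'E'
import sys,numpy as np
from workcell import robot
s=robot.sense();R=np.array(s['eef_rot']);p=np.array(s['ee_pos'])
print('t',round(s['time_s'],1),'p',p.round(1),'yaw_y',np.degrees(np.arctan2(R[1,1],R[0,1])).round(2),'tilt',(R[:2,2]).round(4),'F',np.round(s['force'],1),'gap',round(s['finger_gap'],1),'g',round(s['gripper_force'],1),'q',np.round(s['qpos'],0))
if len(sys.argv)>3: print('units',(R.T@(np.array(sys.argv[1:4],float)-p)/30).round(2))
E
python3 plan.py 489.5 102.2 148
```

```text
t 2.1 p [490.8 100.2 249.4] yaw_y 84.71 tilt [-0.0013 -0.0008] F [-0.2  0.4  0.4] gap 59.7 g 0.0 q [  7.  -1.  84.  -0.  97. -77.]
units [0.05 0.07 3.38]
```

Request:
send_rows([
  [[0.05,0.07,0],[0,0,0],0.7],
  [[0,0,0.6],[0,0,0],0.7],
  [[0,0,0.6],[0,0,0],0.7],
  [[0,0,0.6],[0,0,0],0.7],
  [[0,0,0.6],[0,0,0],0.7],
  [[0,0,0.5],[0,0,0],0.7],
  [[0,0,0.48],[0,0,0],0.7],
  [[0,0,0],[0,0,0],0.7],
  [[0,0,0],[0,0,0],0.7],
])

```text
time_s: 3.0
ee_pos: [488.2, 105.4, 149.2]
eef_rot: [[-0.996, 0.088, 0.0], [0.088, 0.996, 0.0], [-0.0, 0.0, -1.0]]
force: [-0.6, 0.0, 0.4]
finger_gap: 59.8
gripper_force: 0.0
```

```bash
python3 plan.py 489.5 102.2 148; python3 - <<'E'
from workcell import robot
import cv2
f=robot.grab_frame('wrist');cv2.imwrite('pics/w1.png',f['image'])
E
```

```text
t 3.0 p [488.2 105.4 149.2] yaw_y 84.96 tilt [0.0001 0.0002] F [-0.6  0.   0.4] gap 59.8 g 0.0 q [  8.   2.  93.   0.  85. -77.]
units [-0.05 -0.1   0.04]
```

View pics/w1.png

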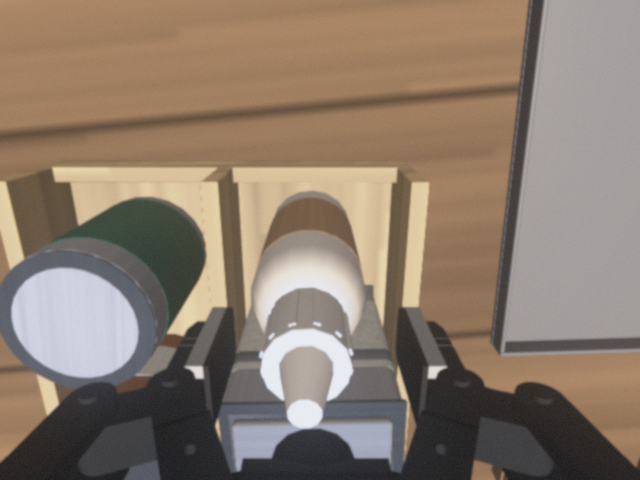

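The wrist view shows the collar at (305,350) between the pads, at columns 235 and 400. It sits slightly left, towards −y, which matches the 3 mm offset in the readout. I'll correct that and close.

Request:
send_rows([
  [[-0.05,-0.1,0],[0,0,0],0.7],
  [[0,0,0],[0,0,0],0.7],
  [[0,0,0],[0,0,0],0],
  [[0,0,0],[0,0,0],0],
  [[0,0,0],[0,0,0],0],
  [[0,0,0],[0,0,0],0],
  [[0,0,0],[0,0,0],0],
  [[0,0,0],[0,0,0],0],
  [[0,0,0],[0,0,0],0],
  [[0,0,0],[0,0,0],0],
])

```text
time_s: 4.05
ee_pos: [489.7, 101.8, 149.2]
eef_rot: [[-0.996, 0.089, 0.001], [0.089, 0.996, 0.0], [-0.001, 0.0, -1.0]]
force: [0.1, 0.5, 3.5]
finger_gap: 29.1
gripper_force: 30.0
```

```bash
python3 plan.py 489.5 102.2 148
```

```text
t 4.0 p [489.7 101.8 149.2] yaw_y 84.92 tilt [0.0007 0.0002] F [0.1 0.5 3.5] gap 29.1 g 30.0 q [  8.   2.  93.   0.  85. -77.]
units [0.01 0.01 0.04]
```

Request:
send_rows([
  [[0,0,-0.3],[0,0,0],0],
  [[0,0,-0.6],[0,0,0],0],
  [[0,0,-0.6],[0,0,0],0],
  [[0,0,-0.6],[0,0,0],0],
  [[0,0,-0.6],[0,0,0],0],
  [[0,0,-0.4],[0,0,0],0],
  [[0,0,-0.23],[0,0,0],0],
  [[0.19,0.32,0],[0,0,0],0],
  [[0.375,0.647,0],[0,0,0],0],
  [[0.375,0.647,0],[0,0,0],0],
  [[0.375,0.647,0],[0,0,0],0],
  [[0.375,0.647,0],[0,0,0],0],
  [[0.375,0.647,0],[0,0,0],0],
  [[0.375,0.647,0],[0,0,0],0],
  [[0.375,0.647,0],[0,0,0],0],
  [[0.375,0.647,0],[0,0,0],0],
  [[0.375,0.647,0],[0,0,0],0],
  [[0.19,0.32,0],[0,0,0],0],
  [[0,0,0],[0,0,0],0],
  [[0,0,0],[0,0,0],0],
])

```text
time_s: 6.05
ee_pos: [394.5, 304.5, 248.3]
eef_rot: [[-0.996, 0.088, -0.001], [0.088, 0.996, -0.001], [0.0, -0.001, -1.0]]
force: [0.4, -0.7, -3.6]
finger_gap: 29.0
gripper_force: 30.1
```

```bash
python3 plan.py 395 305 144
```

```text
t 6.0 p [394.5 304.5 248.3] yaw_y 84.93 tilt [-0.0005 -0.0009] F [ 0.4 -0.7 -3.6] gap 29.0 g 30.1 q [ 33.  -1.  85.  -0.  97. -51.]
units [-0.02  0.02  3.48]
```

Request:
send_rows([
  [[0,0,0.3],[0,0,0],0],
  [[0,0,0.6],[0,0,0],0],
  [[0,0,0.6],[0,0,0],0],
  [[0,0,0.6],[0,0,0],0],
  [[0,0,0.6],[0,0,0],0],
  [[0,0,0.4],[0,0,0],0],
  [[0,0,0.2],[0,0,0],0],
  [[0,0,0.1],[0,0,0],0],
  [[0,0,0.08],[0,0,0],0],
  [[0,0,0],[0,0,0],0],
  [[0,0,0],[0,0,0],0],
])

```text
time_s: 7.15
ee_pos: [394.8, 305.1, 145.0]
eef_rot: [[-0.996, 0.089, 0.001], [0.089, 0.996, 0.001], [-0.001, 0.001, -1.0]]
force: [0.5, 0.8, -3.1]
finger_gap: 29.1
gripper_force: 30.1
```

```bash
python3 plan.py 395 305 143.2
```

```text
t 7.2 p [394.8 305.1 145. ] yaw_y 84.92 tilt [0.001  0.0007] F [ 0.5  0.8 -3.1] gap 29.1 g 30.1 q [ 33.   2.  93.   0.  85. -51.]
units [-0.01 -0.    0.06]
```

Still hanging just above the floor. I'll lower another 2 mm, open, rise, and move to the thinner can.

Request:
send_rows([
  [[0,0,0.06],[0,0,0],0],
  [[0,0,0],[0,0,0],0],
  [[0,0,0],[0,0,0],0.7],
  [[0,0,0],[0,0,0],0.7],
  [[0,0,0],[0,0,0],0.7],
  [[0,0,0],[0,0,0],0.7],
  [[0,0,0],[0,0,0],0.7],
  [[0,0,-0.5],[0,0,0],0.7],
  [[0,0,-0.75],[0,0,0],0.7],
  [[0,0,-0.75],[0,0,0],0.7],
  [[0,0,-0.75],[0,0,0],0.7],
  [[0,0,-0.5],[0,0,0],0.7],
  [[0,0,0],[0,0,0],0.7],
])

```text
time_s: 8.45
ee_pos: [395.2, 305.3, 242.4]
eef_rot: [[-0.996, 0.089, 0.004], [0.089, 0.996, 0.002], [-0.003, 0.003, -1.0]]
force: [0.8, -0.4, 0.9]
finger_gap: 59.8
gripper_force: 0.0
```

```bash
python3 plan.py 554.5 98 152
```

```text
t 8.4 p [395.2 305.3 242.4] yaw_y 84.92 tilt [0.0035 0.0024] F [ 0.8 -0.4  0.9] gap 59.8 g 0.0 q [ 33.  -1.  85.   0.  96. -51.]
units [-5.89 -6.42  3.01]
```

Request:
send_rows([
  [[-0.59,-0.64,0],[0,0,0],0.7],
  [[-0.59,-0.64,0],[0,0,0],0.7],
  [[-0.59,-0.64,0],[0,0,0],0.7],
  [[-0.59,-0.64,0],[0,0,0],0.7],
  [[-0.59,-0.64,0],[0,0,0],0.7],
  [[-0.59,-0.64,0],[0,0,0],0.7],
  [[-0.59,-0.64,0],[0,0,0],0.7],
  [[-0.59,-0.64,0],[0,0,0],0.7],
  [[-0.59,-0.64,0],[0,0,0],0.7],
  [[-0.58,-0.66,0],[0,0,0],0.7],
  [[0,0,0.5],[0,0,0],0.7],
  [[0,0,0.5],[0,0,0],0.7],
  [[0,0,0.5],[0,0,0],0.7],
  [[0,0,0],[0,0,0],0.7],
  [[0,0,0],[0,0,0],0.7],
])

```text
time_s: 9.95
ee_pos: [553.0, 98.0, 194.6]
eef_rot: [[-0.996, 0.088, -0.001], [0.088, 0.996, -0.0], [0.001, -0.0, -1.0]]
force: [-0.1, -0.2, 1.8]
finger_gap: 59.7
gripper_force: 0.0
```

```bash
python3 plan.py 554.5 98 152
```

```text
t 9.9 p [553.   98.  194.6] yaw_y 84.98 tilt [-0.0011 -0.    ] F [-0.1 -0.2  1.8] gap 59.7 g 0.0 q [  6.  10.  79.   0.  91. -79.]
units [-0.05  0.    1.42]
```

Request:
send_rows([
  [[-0.05,0,0.45],[0,0,0],0.7],
  [[0,0,0.5],[0,0,0],0.7],
  [[0,0,0.3],[0,0,0],0.7],
  [[0,0,0.12],[0,0,0],0.7],
  [[0,0,0],[0,0,0],0.7],
  [[0,0,0],[0,0,0],0],
  [[0,0,0],[0,0,0],0],
  [[0,0,0],[0,0,0],0],
  [[0,0,0],[0,0,0],0],
  [[0,0,0],[0,0,0],0],
  [[0,0,0],[0,0,0],0],
  [[0,0,0],[0,0,0],0],
], squeeze=45)

```text
time_s: 11.15
ee_pos: [555.4, 97.5, 154.9]
eef_rot: [[-0.996, 0.088, 0.002], [0.088, 0.996, 0.001], [-0.002, 0.001, -1.0]]
force: [-0.6, 1.5, 5.0]
finger_gap: 34.5
gripper_force: 45.6
```

```bash
python3 plan.py 470 305 152
```

```text
t 11.2 p [555.4  97.5 154.9] yaw_y 84.92 tilt [0.0017 0.0005] F [-0.6  1.5  5. ] gap 34.5 g 45.6 q [  6.  12.  81.   0.  87. -79.]
units [3.45 6.64 0.1 ]
```

Request:
send_rows([
  [[0,0,-0.3],[0,0,0],0],
  [[0,0,-0.6],[0,0,0],0],
  [[0,0,-0.6],[0,0,0],0],
  [[0,0,-0.6],[0,0,0],0],
  [[0,0,-0.6],[0,0,0],0],
  [[0,0,-0.4],[0,0,0],0],
  [[0,0,-0.23],[0,0,0],0],
  [[0.17,0.33,0],[0,0,0],0],
  [[0.345,0.664,0],[0,0,0],0],
  [[0.345,0.664,0],[0,0,0],0],
  [[0.345,0.664,0],[0,0,0],0],
  [[0.345,0.664,0],[0,0,0],0],
  [[0.345,0.664,0],[0,0,0],0],
  [[0.345,0.664,0],[0,0,0],0],
  [[0.345,0.664,0],[0,0,0],0],
  [[0.345,0.664,0],[0,0,0],0],
  [[0.345,0.664,0],[0,0,0],0],
  [[0.17,0.33,0],[0,0,0],0],
  [[0,0,0],[0,0,0],0],
  [[0,0,0],[0,0,0],0],
])

```text
time_s: 13.15
ee_pos: [469.7, 304.3, 253.4]
eef_rot: [[-0.996, 0.089, -0.001], [0.089, 0.996, -0.001], [0.0, -0.001, -1.0]]
force: [-1.0, 0.2, -4.2]
finger_gap: 34.6
gripper_force: 45.6
```

```bash
python3 plan.py 470 305 150
```

```text
t 13.2 p [469.7 304.3 253.4] yaw_y 84.92 tilt [-0.0005 -0.0008] F [-1.   0.2 -4.2] gap 34.6 g 45.6 q [ 29.   9.  74.  -0.  98. -56.]
units [-0.01  0.03  3.45]
```

Request:
send_rows([
  [[0,0,0.3],[0,0,0],0],
  [[0,0,0.6],[0,0,0],0],
  [[0,0,0.6],[0,0,0],0],
  [[0,0,0.6],[0,0,0],0],
  [[0,0,0.6],[0,0,0],0],
  [[0,0,0.4],[0,0,0],0],
  [[0,0,0.2],[0,0,0],0],
  [[0,0,0.1],[0,0,0],0],
  [[0,0,0.08],[0,0,0],0],
  [[0,0,0],[0,0,0],0],
  [[0,0,0],[0,0,0],0],
])

```text
time_s: 14.25
ee_pos: [469.9, 304.9, 150.2]
eef_rot: [[-0.996, 0.089, 0.001], [0.089, 0.996, 0.001], [-0.001, 0.001, -1.0]]
force: [-0.4, 1.2, -3.0]
finger_gap: 34.9
gripper_force: 45.6
```

```bash
python3 plan.py 470 305 148.9
```

```text
t 14.2 p [469.9 304.9 150.2] yaw_y 84.92 tilt [0.0011 0.0006] F [-0.4  1.2 -3. ] gap 34.9 g 45.6 q [ 29.  12.  82.   0.  86. -56.]
units [-0.    0.    0.04]
```

Request:
send_rows([
  [[0,0,0.04],[0,0,0],0],
  [[0,0,0],[0,0,0],0],
  [[0,0,0],[0,0,0],0.7],
  [[0,0,0],[0,0,0],0.7],
  [[0,0,0],[0,0,0],0.7],
  [[0,0,0],[0,0,0],0.7],
  [[0,0,0],[0,0,0],0.7],
  [[0,0,-0.5],[0,0,0],0.7],
  [[0,0,-0.75],[0,0,0],0.7],
  [[0,0,-0.75],[0,0,0],0.7],
  [[0,0,-0.75],[0,0,0],0.7],
  [[0,0,-0.5],[0,0,0],0.7],
  [[0,0,0],[0,0,0],0.7],
])

```text
time_s: 15.55
ee_pos: [470.4, 305.2, 249.1]
eef_rot: [[-0.996, 0.089, 0.005], [0.089, 0.996, 0.003], [-0.004, 0.003, -1.0]]
force: [0.1, -0.3, 0.2]
finger_gap: 59.6
gripper_force: 0.0
```

```bash
python3 plan.py 619 92.8 152
```

```text
t 15.6 p [470.4 305.2 249.1] yaw_y 84.92 tilt [0.0047 0.0027] F [ 0.1 -0.3  0.2] gap 59.6 g 0.0 q [ 29.   9.  74.   0.  97. -56.]
units [-5.55 -6.62  3.24]
```

Request:
send_rows([
  [[-0.55,-0.66,0],[0,0,0],0.8],
  [[-0.55,-0.66,0],[0,0,0],0.8],
  [[-0.55,-0.66,0],[0,0,0],0.8],
  [[-0.55,-0.66,0],[0,0,0],0.8],
  [[-0.55,-0.66,0],[0,0,0],0.8],
  [[-0.55,-0.66,0],[0,0,0],0.8],
  [[-0.55,-0.66,0],[0,0,0],0.8],
  [[-0.55,-0.66,0],[0,0,0],0.8],
  [[-0.55,-0.66,0],[0,0,0],0.8],
  [[-0.59,-0.66,0],[0,0,0],0.8],
  [[0,0,0.5],[0,0,0],0.8],
  [[0,0,0.5],[0,0,0],0.8],
  [[0,0,0.5],[0,0,0],0.8],
  [[0,0,0],[0,0,0],0.8],
  [[0,0,0],[0,0,0],0.8],
])

```text
time_s: 17.05
ee_pos: [617.2, 93.5, 200.2]
eef_rot: [[-0.996, 0.088, -0.001], [0.088, 0.996, 0.0], [0.001, -0.0, -1.0]]
force: [0.6, 0.4, 0.5]
finger_gap: 67.9
gripper_force: 0.0
```

```bash
python3 plan.py 619 92.8 152
```

```text
t 17.1 p [617.2  93.5 200.2] yaw_y 84.98 tilt [-0.0012  0.    ] F [0.6 0.4 0.5] gap 67.9 g 0.0 q [  5.  20.  66.   0.  94. -80.]
units [-0.06 -0.02  1.61]
```

Request:
send_rows([
  [[-0.04,0,0.45],[0,0,0],0.8],
  [[0,0,0.5],[0,0,0],0.8],
  [[0,0,0.5],[0,0,0],0.8],
  [[0,0,0.16],[0,0,0],0.8],
  [[0,0,0],[0,0,0],0.8],
  [[0,0,0],[0,0,0],0],
  [[0,0,0],[0,0,0],0],
  [[0,0,0],[0,0,0],0],
  [[0,0,0],[0,0,0],0],
  [[0,0,0],[0,0,0],0],
  [[0,0,0],[0,0,0],0],
  [[0,0,0],[0,0,0],0],
], squeeze=30)

```text
time_s: 18.25
ee_pos: [619.3, 92.7, 153.5]
eef_rot: [[-0.996, 0.089, 0.002], [0.089, 0.996, 0.0], [-0.002, 0.0, -1.0]]
force: [0.6, 0.9, 5.5]
finger_gap: 44.3
gripper_force: 31.6
```

```bash
python3 plan.py 545 305 152
```

```text
t 18.2 p [619.3  92.7 153.5] yaw_y 84.92 tilt [0.002  0.0003] F [0.6 0.9 5.5] gap 44.3 g 31.6 q [  5.  22.  70.   0.  88. -80.]
units [3.1  6.83 0.05]
```

Request:
send_rows([
  [[0,0,-0.3],[0,0,0],0],
  [[0,0,-0.6],[0,0,0],0],
  [[0,0,-0.6],[0,0,0],0],
  [[0,0,-0.6],[0,0,0],0],
  [[0,0,-0.6],[0,0,0],0],
  [[0,0,-0.4],[0,0,0],0],
  [[0,0,-0.23],[0,0,0],0],
  [[0.15,0.34,0],[0,0,0],0],
  [[0.31,0.683,0],[0,0,0],0],
  [[0.31,0.683,0],[0,0,0],0],
  [[0.31,0.683,0],[0,0,0],0],
  [[0.31,0.683,0],[0,0,0],0],
  [[0.31,0.683,0],[0,0,0],0],
  [[0.31,0.683,0],[0,0,0],0],
  [[0.31,0.683,0],[0,0,0],0],
  [[0.31,0.683,0],[0,0,0],0],
  [[0.31,0.683,0],[0,0,0],0],
  [[0.15,0.34,0],[0,0,0],0],
  [[0,0,0],[0,0,0],0],
  [[0,0,0],[0,0,0],0],
])

```text
time_s: 20.25
ee_pos: [544.7, 304.5, 251.9]
eef_rot: [[-0.996, 0.089, -0.001], [0.089, 0.996, -0.001], [0.001, -0.001, -1.0]]
force: [0.8, -0.1, -4.1]
finger_gap: 44.0
gripper_force: 31.4
```

```bash
python3 plan.py 545 305 147.5
```

```text
t 20.2 p [544.7 304.5 251.9] yaw_y 84.92 tilt [-0.0006 -0.0008] F [ 0.8 -0.1 -4.1] gap 44.0 g 31.4 q [ 26.  19.  62.  -0.  99. -59.]
units [-0.01  0.02  3.48]
```

Request:
send_rows([
  [[0,0,0.3],[0,0,0],0],
  [[0,0,0.6],[0,0,0],0],
  [[0,0,0.6],[0,0,0],0],
  [[0,0,0.6],[0,0,0],0],
  [[0,0,0.6],[0,0,0],0],
  [[0,0,0.4],[0,0,0],0],
  [[0,0,0.2],[0,0,0],0],
  [[0,0,0.1],[0,0,0],0],
  [[0,0,0.1],[0,0,0],0],
  [[0,0,0.02],[0,0,0],0],
  [[0,0,0],[0,0,0],0],
  [[0,0,0],[0,0,0],0.8],
  [[0,0,0],[0,0,0],0.8],
  [[0,0,0],[0,0,0],0.8],
  [[0,0,0],[0,0,0],0.8],
  [[0,0,0],[0,0,0],0.8],
])

```text
time_s: 21.85
ee_pos: [544.7, 304.9, 147.0]
eef_rot: [[-0.996, 0.089, 0.0], [0.089, 0.996, 0.0], [-0.0, 0.0, -1.0]]
force: [0.4, 0.5, 0.9]
finger_gap: 68.5
gripper_force: 0.0
```

Request:
send_rows([
  [[0,0,-0.5],[0,0,0],0.8],
  [[0,0,-0.75],[0,0,0],0.8],
  [[0,0,-0.75],[0,0,0],0.8],
  [[0,0,-0.75],[0,0,0],0.8],
  [[0,0,-0.5],[0,0,0],0.8],
  [[0,0,0],[0,0,0],1],
  [[0,0,0],[0,0,0],1],
])

```text
time_s: 22.55
ee_pos: [544.6, 304.9, 244.0]
eef_rot: [[-0.996, 0.089, -0.0], [0.089, 0.996, -0.0], [0.0, -0.0, -1.0]]
force: [0.6, -1.4, -0.2]
finger_gap: 85.6
gripper_force: 0.0
```

```bash
python3 plan.py 693 82 200; python3 - <<'E'
from workcell import robot
from h import *
out=[]
for n in['top','scene']:
    f=robot.grab_frame(n);pickle.dump(f,open(n+'1.pkl','wb'));out.append(f['image'])
    P=cloud(f).reshape(-1,3);P=P[~np.isnan(P).any(1)]
    for nm,c,r,lo,hi in[('glue',(395,305),25,145,155),('th',(470,305),25,145,157),('spray',(545,305),30,152,163),('tin',(693,82),38,55,63.5)]:
        q=P[(np.hypot(P[:,0]-c[0],P[:,1]-c[1])<r)&(P[:,2]>lo)&(P[:,2]<hi)]
        if len(q)>5:print(n,nm,len(q),q.mean(0).round(1),cv2.minAreaRect(q[:,:2].astype(np.float32)))
c=np.hstack([cv2.resize(out[0][120:360,100:380],None,fx=1.4,fy=1.4),cv2.resize(out[1][120:360,240:520],None,fx=1.4,fy=1.4)])
cv2.imwrite('pics/both1.png',c)
E
```

```text
t 22.6 p [544.6 304.9 244. ] yaw_y 84.92 tilt [-0.0002 -0.0001] F [ 0.6 -1.4 -0.2] gap 85.6 g 0.0 q [ 26.  19.  62.   0.  98. -59.]
units [-5.58 -6.96  1.46]
top th 115 [464.2 295.3 152.9] ((465.26904296875, 295.1409912109375), (17.353321075439453, 21.93409538269043), 38.721160888671875)
top spray 242 [540.2 299.4 158.1] ((544.9552612304688, 297.6383972167969), (39.081214904785156, 29.79500961303711), 26.684926986694336)
top tin 557 [689.3  82.7  60.9] ((689.6707763671875, 83.27174377441406), (58.952476501464844, 57.3182487487793), 4.148667335510254)
scene glue 46 [405.9 310.5 149.2] ((406.3038635253906, 310.8905029296875), (10.565116882324219, 27.586179733276367), 33.32804489135742)
scene th 229 [473.1 305.  152.3] ((470.8509521484375, 305.48291015625), (35.508296966552734, 36.23176956176758), 41.49678039550781)
scene spray 367 [548.8 304.7 157.7] ((547.4231567382812, 304.9817199707031), (44.41318130493164, 42.511260986328125), 46.80769348144531)
scene tin 618 [694.5  82.5  60.6] ((693.0186157226562, 82.18655395507812), (58.964996337890625, 59.15242004394531), 54.658260345458984)
```

View pics/both1.png

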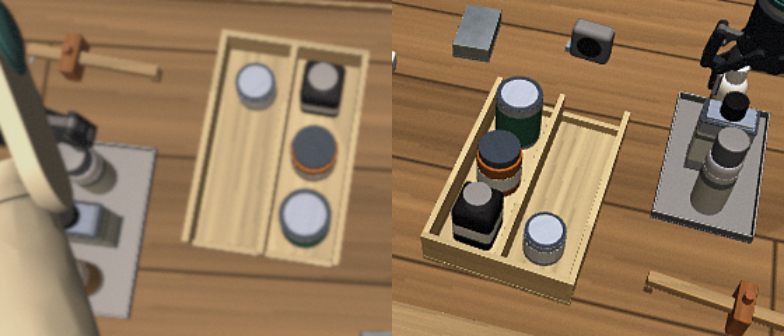

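All three stand upright in the tray, and the tin is undisturbed at the back of the lane. I'll turn 90° so the jaws close along the lane.

Request:
send_rows([
  [[0,0,0],[0,0,0.95],1],
  [[0,0,0],[0,0,0.95],1],
  [[0,0,0],[0,0,0.95],1],
  [[0,0,0],[0,0,0.95],1],
  [[0,0,0],[0,0,0.95],1],
  [[0,0,0],[0,0,0.95],1],
  [[0,0,0],[0,0,0.95],1],
  [[0,0,0],[0,0,0.95],1],
  [[0,0,0],[0,0,0.95],1],
  [[0,0,0],[0,0,0.95],1],
  [[0,0,0],[0,0,0.95],1],
  [[0,0,0],[0,0,0.8],1],
  [[0,0,0],[0,0,0],1],
])

```text
time_s: 23.95
ee_pos: [544.4, 304.7, 242.9]
eef_rot: [[0.089, 0.996, -0.002], [0.996, -0.089, -0.001], [-0.001, -0.002, -1.0]]
force: [0.5, 0.1, 0.4]
finger_gap: 85.5
gripper_force: 0.0
```

```bash
python3 plan.py 691.5 82.5 130
```

```text
t 23.9 p [544.4 304.7 242.9] yaw_y -5.13 tilt [-0.0021 -0.0009] F [0.5 0.1 0.4] gap 85.5 g 0.0 q [26. 19. 63.  0. 98. 31.]
units [-6.94  5.56  3.76]
```

Request:
send_rows([
  [[-0.694,0.556,0],[0,0,0],1],
  [[-0.694,0.556,0],[0,0,0],1],
  [[-0.694,0.556,0],[0,0,0],1],
  [[-0.694,0.556,0],[0,0,0],1],
  [[-0.694,0.556,0],[0,0,0],1],
  [[-0.694,0.556,0],[0,0,0],1],
  [[-0.694,0.556,0],[0,0,0],1],
  [[-0.694,0.556,0],[0,0,0],1],
  [[-0.694,0.556,0],[0,0,0],1],
  [[-0.694,0.556,0],[0,0,0],1],
  [[0,0,0.75],[0,0,0],1],
  [[0,0,0.75],[0,0,0],1],
  [[0,0,0.75],[0,0,0],1],
  [[0,0,0.75],[0,0,0],1],
  [[0,0,0.75],[0,0,0],1],
  [[0,0,0],[0,0,0],1],
  [[0,0,0],[0,0,0],1],
])

```text
time_s: 25.65
ee_pos: [692.1, 82.7, 131.5]
eef_rot: [[0.087, 0.996, -0.001], [0.996, -0.087, 0.0], [-0.0, -0.001, -1.0]]
force: [0.4, -0.1, 1.8]
finger_gap: 85.5
gripper_force: 0.0
```

```bash
python3 plan.py 691.5 82.5 42; python3 - <<'E'
from workcell import robot
import cv2
f=robot.grab_frame('wrist');cv2.imwrite('pics/w2.png',f['image'])
E
```

```text
t 25.6 p [692.1  82.7 131.5] yaw_y -4.98 tilt [-0.0014  0.0001] F [ 0.4 -0.1  1.8] gap 85.5 g 0.0 q [ 4. 34. 55.  0. 90.  9.]
units [-0.01 -0.02  2.98]
```

View pics/w2.png

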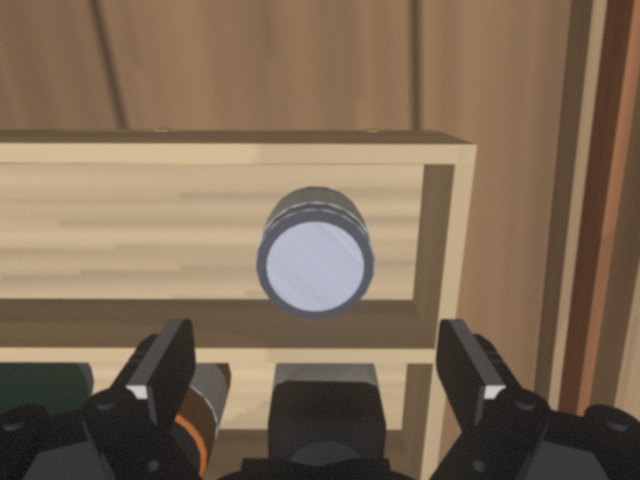

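The tin's lid is centred at (316,263) between the pads, with the back wall clear. Descending with the jaws opened slightly less.

Request:
send_rows([
  [[0,0,0.5],[0,0,0],0.93],
  [[0,0,0.5],[0,0,0],0.93],
  [[0,0,0.5],[0,0,0],0.93],
  [[0,0,0.5],[0,0,0],0.93],
  [[0,0,0.5],[0,0,0],0.93],
  [[0,0,0.3],[0,0,0],0.93],
  [[0,0,0.15],[0,0,0],0.93],
  [[0,0,0],[0,0,0],0.93],
  [[0,0,0],[0,0,0],0],
  [[0,0,0],[0,0,0],0],
  [[0,0,0],[0,0,0],0],
  [[0,0,0],[0,0,0],0],
  [[0,0,0],[0,0,0],0],
  [[0,0,0],[0,0,0],0],
], squeeze=30)

```text
time_s: 27.1
ee_pos: [693.0, 82.8, 44.6]
eef_rot: [[0.089, 0.996, 0.002], [0.996, -0.089, 0.0], [0.0, 0.002, -1.0]]
force: [0.7, -0.0, 6.0]
finger_gap: 59.0
gripper_force: 33.6
```

```bash
python3 plan.py 691.5 82.5 42
```

```text
t 27.1 p [693.   82.8  44.6] yaw_y -5.08 tilt [0.0021 0.0003] F [ 0.7 -0.   6. ] gap 59.0 g 33.6 q [ 4. 39. 60.  0. 82.  9.]
units [-0.01 -0.05  0.09]
```

Request:
send_rows([
  [[0,0,-0.3],[0,0,0],0],
  [[0,0,-0.6],[0,0,0],0],
  [[0,0,-0.6],[0,0,0],0],
  [[0,0,-0.6],[0,0,0],0],
  [[0,0,-0.6],[0,0,0],0],
  [[0,0,-0.6],[0,0,0],0],
  [[0,0,-0.6],[0,0,0],0],
  [[0,0,-0.6],[0,0,0],0],
  [[0,0,-0.35],[0,0,0],0],
  [[0,0,0],[0,0,0],0],
  [[0,0,0],[0,0,0],0],
])

```text
time_s: 28.2
ee_pos: [692.2, 82.7, 188.2]
eef_rot: [[0.089, 0.996, -0.001], [0.996, -0.089, 0.0], [-0.0, -0.001, -1.0]]
force: [0.5, 0.1, -3.1]
finger_gap: 59.1
gripper_force: 33.2
```

```bash
python3 plan.py 519.5 -310.2 82
```

```text
t 28.2 p [692.2  82.7 188.2] yaw_y -5.08 tilt [-0.0008  0.    ] F [ 0.5  0.1 -3.1] gap 59.1 g 33.2 q [ 4. 33. 51.  0. 96.  9.]
units [-13.56  -4.57   3.55]
```

Request:
send_rows([
  [[-0.363,-0.126,0],[0,0,0],0],
  [[-0.755,-0.254,0],[0,0,0],0],
  [[-0.755,-0.254,0],[0,0,0],0],
  [[-0.755,-0.254,0],[0,0,0],0],
  [[-0.755,-0.254,0],[0,0,0],0],
  [[-0.755,-0.254,0],[0,0,0],0],
  [[-0.755,-0.254,0],[0,0,0],0],
  [[-0.755,-0.254,0],[0,0,0],0],
  [[-0.755,-0.254,0],[0,0,0],0],
  [[-0.755,-0.254,0],[0,0,0],0],
  [[-0.755,-0.254,0],[0,0,0],0],
  [[-0.755,-0.254,0],[0,0,0],0],
  [[-0.755,-0.254,0],[0,0,0],0],
  [[-0.755,-0.254,0],[0,0,0],0],
  [[-0.755,-0.254,0],[0,0,0],0],
  [[-0.755,-0.254,0],[0,0,0],0],
  [[-0.755,-0.254,0],[0,0,0],0],
  [[-0.755,-0.254,0],[0,0,0],0],
  [[-0.363,-0.126,0],[0,0,0],0],
  [[0,0,0],[0,0,0],0],
])

```text
time_s: 30.2
ee_pos: [518.6, -311.5, 188.0]
eef_rot: [[0.091, 0.996, -0.001], [0.996, -0.091, 0.001], [0.001, -0.001, -1.0]]
force: [-0.3, 0.2, -3.0]
finger_gap: 59.1
gripper_force: 33.3
```

```bash
python3 plan.py 519.5 -310.2 82
```

```text
t 30.2 p [ 518.6 -311.5  188. ] yaw_y -5.22 tilt [-0.0012  0.0007] F [-0.3  0.2 -3. ] gap 59.1 g 33.3 q [-34.  17.  71.  -0.  92. -29.]
units [0.04 0.03 3.53]
```

Request:
send_rows([
  [[0,0,0.3],[0,0,0],0],
  [[0,0,0.6],[0,0,0],0],
  [[0,0,0.6],[0,0,0],0],
  [[0,0,0.6],[0,0,0],0],
  [[0,0,0.5],[0,0,0],0],
  [[0,0,0.4],[0,0,0],0],
  [[0,0,0.2],[0,0,0],0],
  [[0,0,0.15],[0,0,0],0],
  [[0,0,0.1],[0,0,0],0],
  [[0,0,0],[0,0,0],0],
  [[0,0,0],[0,0,0],0],
])

```text
time_s: 31.3
ee_pos: [520.0, -310.6, 85.9]
eef_rot: [[0.089, 0.996, 0.001], [0.996, -0.089, -0.0], [-0.0, 0.001, -1.0]]
force: [-0.0, 0.1, -2.0]
finger_gap: 59.5
gripper_force: 33.3
```

```bash
python3 plan.py 519.5 -310.2 81.6
```

```text
t 31.3 p [ 520.  -310.6   85.9] yaw_y -5.09 tilt [ 0.0009 -0.0005] F [-0.   0.1 -2. ] gap 59.5 g 33.3 q [-34.  22.  77.   0.  80. -29.]
units [ 0.01 -0.02  0.14]
```

Request:
send_rows([
  [[0,0,0.04],[0,0,0],0],
  [[0,0,0.04],[0,0,0],0],
  [[0,0,0.04],[0,0,0],0],
  [[0,0,0.02],[0,0,0],0],
  [[0,0,0],[0,0,0],0],
  [[0,0,0],[0,0,0],0],
])

```text
time_s: 31.9
ee_pos: [519.8, -310.4, 81.5]
eef_rot: [[0.089, 0.996, 0.0], [0.996, -0.089, -0.0], [-0.0, 0.0, -1.0]]
force: [-2.7, 1.3, 3.3]
finger_gap: 59.1
gripper_force: 33.7
```

```bash
python3 plan.py 519.5 -310.2 81.6
```

```text
t 31.9 p [ 519.8 -310.4   81.5] yaw_y -5.08 tilt [ 0.0003 -0.0001] F [-2.7  1.3  3.3] gap 59.1 g 33.7 q [-34.  22.  78.   0.  80. -29.]
units [ 0.01 -0.01 -0.  ]
```

Contact (the force has reversed). I'll release, rise, wait, and look.

Request:
send_rows([
  [[0,0,0],[0,0,0],1],
  [[0,0,0],[0,0,0],1],
  [[0,0,0],[0,0,0],1],
  [[0,0,0],[0,0,0],1],
  [[0,0,0],[0,0,0],1],
  [[0,0,-0.3],[0,0,0],1],
  [[0,0,-0.6],[0,0,0],1],
  [[0,0,-0.9],[0,0,0],1],
  [[0,0,-0.9],[0,0,0],1],
  [[0,0,-0.9],[0,0,0],1],
  [[0,0,-0.9],[0,0,0],1],
  [[0,0,-0.9],[0,0,0],0.8],
  [[0,0,0],[0,0,0],0.8],
])

```text
time_s: 33.2
ee_pos: [520.9, -311.1, 249.0]
eef_rot: [[0.089, 0.996, 0.008], [0.996, -0.089, -0.005], [-0.004, 0.008, -1.0]]
force: [-0.1, -0.2, 0.7]
finger_gap: 68.5
gripper_force: 0.0
```

Request:
send_rows([
  [[0.5,0,0],[0,0,-0.95],0.8],
  [[0,0,0],[0,0,-0.95],0.8],
  [[0,0,0],[0,0,-0.95],0.8],
  [[0,0,0],[0,0,-0.95],0.8],
  [[0,0,0],[0,0,-0.95],0.8],
  [[0,0,0],[0,0,-0.95],0.8],
  [[0,0,0],[0,0,-0.95],0.8],
  [[0,0,0],[0,0,-0.95],0.8],
  [[0,0,0],[0,0,-0.95],0.8],
  [[0,0,0],[0,0,-0.95],0.8],
  [[0,0,0],[0,0,-0.95],0.8],
  [[0,0,0],[0,0,-0.8],0.8],
  [[0,0,0],[0,0,0],0.8],
])

```text
time_s: 34.5
ee_pos: [521.0, -295.3, 242.7]
eef_rot: [[-0.996, 0.088, -0.0], [0.088, 0.996, 0.0], [0.001, 0.0, -1.0]]
force: [-0.5, 0.1, 0.3]
finger_gap: 68.4
gripper_force: 0.0
```

```bash
python3 plan.py 545 305 245; python3 - <<'E'
from workcell import robot
from h import *
f=robot.grab_frame('scene');cv2.imwrite('pics/s2.png',f['image'])
P=cloud(f).reshape(-1,3);P=P[~np.isnan(P).any(1)]
for nm,c,r,lo,hi in[('tin',(520,-310),40,92,102),('pan',(520,-310),75,41,50),('glue',(395,305),25,145,155),('th',(470,305),25,145,157),('spray',(545,305),30,152,163)]:
    q=P[(np.hypot(P[:,0]-c[0],P[:,1]-c[1])<r)&(P[:,2]>lo)&(P[:,2]<hi)]
    if len(q)>5:print(nm,len(q),q.mean(0).round(1),cv2.minAreaRect(q[:,:2].astype(np.float32)))
E
```

```text
t 34.5 p [ 521.  -295.3  242.7] yaw_y 84.97 tilt [-0.0005  0.0004] F [-0.5  0.1  0.3] gap 68.4 g 0.0 q [ -33.   15.   68.    0.   97. -118.]
units [ 0.96 20.   -0.07]
tin 467 [ 522.9 -308.8   97.6] ((521.2236938476562, -310.5611572265625), (60.47555160522461, 58.017581939697266), 20.54478645324707)
pan 1232 [ 533.4 -302.6   46.2] ((524.571044921875, -307.4466857910156), (121.10334777832031, 129.08914184570312), 32.529361724853516)
glue 114 [401.4 304.4 150.3] ((399.6505432128906, 305.26312255859375), (27.578569412231445, 31.72493553161621), 2.494210720062256)
th 237 [473.2 305.  152.3] ((469.875732421875, 305.1236877441406), (37.72418212890625, 34.66097640991211), 37.19636917114258)
spray 371 [549.1 304.4 157.7] ((547.24951171875, 304.62774658203125), (44.9663200378418, 43.978153228759766), 36.988067626953125)
```

View pics/s2.png

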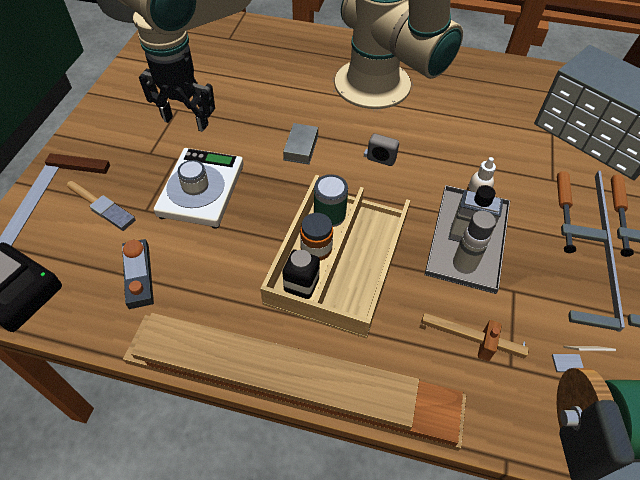

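The tin stands on the pan at (192,177), centred within about 2 mm, and the three containers are still on the tray. Going back to the spray can.

Request:
send_rows([
  [[0.048,1,0],[0,0,0],0.8],
  [[0.048,1,0],[0,0,0],0.8],
  [[0.048,1,0],[0,0,0],0.8],
  [[0.048,1,0],[0,0,0],0.8],
  [[0.048,1,0],[0,0,0],0.8],
  [[0.048,1,0],[0,0,0],0.8],
  [[0.048,1,0],[0,0,0],0.8],
  [[0.048,1,0],[0,0,0],0.8],
  [[0.048,1,0],[0,0,0],0.8],
  [[0.048,1,0],[0,0,0],0.8],
  [[0.048,1,0],[0,0,0],0.8],
  [[0.048,1,0],[0,0,0],0.8],
  [[0.048,1,0],[0,0,0],0.8],
  [[0.048,1,0],[0,0,0],0.8],
  [[0.048,1,0],[0,0,0],0.8],
  [[0.048,1,0],[0,0,0],0.8],
  [[0.048,1,0],[0,0,0],0.8],
  [[0.048,1,0],[0,0,0],0.8],
  [[0.048,1,0],[0,0,0],0.8],
  [[0.048,0.9,0],[0,0,0],0.8],
])

```text
time_s: 36.55
ee_pos: [545.1, 303.2, 242.9]
eef_rot: [[-0.996, 0.092, -0.0], [0.092, 0.996, 0.0], [0.0, 0.0, -1.0]]
force: [0.7, -0.9, 0.1]
finger_gap: 68.0
gripper_force: 0.0
```

Request:
send_rows([
  [[0,0,0],[0,0,0],0.8],
  [[0,0,0],[0,0,0],0.8],
  [[0,0,0],[0,0,0],0.8],
])

```text
time_s: 36.85
ee_pos: [545.4, 300.9, 243.1]
eef_rot: [[-0.996, 0.091, -0.0], [0.091, 0.996, -0.0], [-0.0, -0.0, -1.0]]
force: [0.3, -0.4, -0.4]
finger_gap: 68.3
gripper_force: 0.0
```

```bash
python3 plan.py 544.7 304.9 147.5
```

```text
t 36.9 p [545.4 300.9 243.1] yaw_y 84.8 tilt [-0.     -0.0003] F [ 0.3 -0.4 -0.4] gap 68.3 g 0.0 q [ 25.  19.  63.  -0.  98. -59.]
units [0.04 0.13 3.19]
```

Request:
send_rows([
  [[0.03,0.13,0],[0,0,0],0.8],
  [[0,0,0.6],[0,0,0],0.8],
  [[0,0,0.6],[0,0,0],0.8],
  [[0,0,0.6],[0,0,0],0.8],
  [[0,0,0.6],[0,0,0],0.8],
  [[0,0,0.5],[0,0,0],0.8],
  [[0,0,0.28],[0,0,0],0.8],
  [[0,0,0],[0,0,0],0.8],
  [[0,0,0],[0,0,0],0],
  [[0,0,0],[0,0,0],0],
  [[0,0,0],[0,0,0],0],
  [[0,0,0],[0,0,0],0],
  [[0,0,0],[0,0,0],0],
  [[0,0,0],[0,0,0],0],
])

```text
time_s: 38.25
ee_pos: [545.3, 305.9, 149.2]
eef_rot: [[-0.996, 0.089, 0.002], [0.089, 0.996, 0.001], [-0.002, 0.001, -1.0]]
force: [0.5, -1.3, 6.3]
finger_gap: 44.4
gripper_force: 31.5
```

```bash
python3 plan.py 544.7 304.9 147.5
```

```text
t 38.2 p [545.3 305.9 149.2] yaw_y 84.91 tilt [0.0023 0.001 ] F [ 0.5 -1.3  6.3] gap 44.4 g 31.5 q [ 26.  22.  70.  -0.  88. -59.]
units [ 0.02 -0.04  0.06]
```

Request:
send_rows([
  [[0,0,-0.3],[0,0,0],0],
  [[0,0,-0.6],[0,0,0],0],
  [[0,0,-0.6],[0,0,0],0],
  [[0,0,-0.6],[0,0,0],0],
  [[0,0,-0.6],[0,0,0],0],
  [[0,0,-0.5],[0,0,0],0],
  [[0,0,-0.3],[0,0,0],0],
  [[-0.15,-0.34,0],[0,0,0],0],
  [[-0.31,-0.683,0],[0,0,0],0],
  [[-0.31,-0.683,0],[0,0,0],0],
  [[-0.31,-0.683,0],[0,0,0],0],
  [[-0.31,-0.683,0],[0,0,0],0],
  [[-0.31,-0.683,0],[0,0,0],0],
  [[-0.31,-0.683,0],[0,0,0],0],
  [[-0.31,-0.683,0],[0,0,0],0],
  [[-0.31,-0.683,0],[0,0,0],0],
  [[-0.31,-0.683,0],[0,0,0],0],
  [[-0.15,-0.34,0],[0,0,0],0],
  [[0,0,0],[0,0,0],0],
  [[0,0,0],[0,0,0],0],
])

```text
time_s: 40.25
ee_pos: [618.7, 93.9, 252.2]
eef_rot: [[-0.996, 0.089, -0.001], [0.089, 0.996, 0.0], [0.001, 0.0, -1.0]]
force: [-0.3, -0.1, -3.4]
finger_gap: 43.9
gripper_force: 31.4
```

```bash
python3 plan.py 619.7 93 155.2
```

```text
t 40.2 p [618.7  93.9 252.2] yaw_y 84.92 tilt [-0.001   0.0004] F [-0.3 -0.1 -3.4] gap 43.9 g 31.4 q [  5.  20.  61.   0.  99. -80.]
units [-0.04 -0.03  3.23]
```

Request:
send_rows([
  [[0,-0.03,0.3],[0,0,0],0],
  [[0,0,0.6],[0,0,0],0],
  [[0,0,0.6],[0,0,0],0],
  [[0,0,0.6],[0,0,0],0],
  [[0,0,0.5],[0,0,0],0],
  [[0,0,0.3],[0,0,0],0],
  [[0,0,0.2],[0,0,0],0],
  [[0,0,0.08],[0,0,0],0],
  [[0,0,0],[0,0,0],0],
  [[0,0,0],[0,0,0],0],
])

```text
time_s: 41.25
ee_pos: [619.2, 92.6, 158.2]
eef_rot: [[-0.996, 0.089, 0.001], [0.089, 0.996, 0.0], [-0.001, 0.0, -1.0]]
force: [0.3, 0.7, -1.7]
finger_gap: 43.9
gripper_force: 31.4
```

```bash
python3 plan.py 619.7 93 154.5
```

```text
t 41.2 p [619.2  92.6 158.2] yaw_y 84.91 tilt [0.0015 0.0002] F [ 0.3  0.7 -1.7] gap 43.9 g 31.4 q [  5.  22.  69.   0.  89. -80.]
units [-0.01  0.01  0.12]
```

Lower 3.5 mm more in small steps and release.

Request:
send_rows([
  [[0,0,0.04],[0,0,0],0],
  [[0,0,0.04],[0,0,0],0],
  [[0,0,0.03],[0,0,0],0],
  [[0,0,0],[0,0,0],0],
  [[0,0,0],[0,0,0],0],
])

```text
time_s: 41.75
ee_pos: [619.3, 92.6, 155.2]
eef_rot: [[-0.996, 0.089, 0.002], [0.089, 0.996, 0.0], [-0.002, 0.0, -1.0]]
force: [-0.8, -0.8, 5.0]
finger_gap: 44.0
gripper_force: 32.0
```

Request:
send_rows([
  [[0,0,0],[0,0,0],0.8],
  [[0,0,0],[0,0,0],0.8],
  [[0,0,0],[0,0,0],0.8],
  [[0,0,0],[0,0,0],0.8],
  [[0,0,0],[0,0,0],0.8],
  [[0,0,-0.5],[0,0,0],0.8],
  [[0,0,-0.75],[0,0,0],0.8],
  [[0,0,-0.75],[0,0,0],0.8],
  [[0,0,-0.75],[0,0,0],0.7],
  [[0,0,-0.5],[0,0,0],0.7],
  [[0,0,0],[0,0,0],0.7],
])

```text
time_s: 42.85
ee_pos: [619.7, 92.7, 255.2]
eef_rot: [[-0.996, 0.089, 0.006], [0.089, 0.996, 0.001], [-0.006, 0.001, -1.0]]
force: [0.4, 0.5, -0.1]
finger_gap: 59.8
gripper_force: 0.0
```

```bash
python3 plan.py 470 305 149
```

```text
t 42.9 p [619.7  92.7 255.2] yaw_y 84.92 tilt [0.0057 0.0006] F [ 0.4  0.5 -0.1] gap 59.8 g 0.0 q [  5.  19.  61.   0.  99. -80.]
units [5.62 6.6  3.51]
```

Request:
send_rows([
  [[0.56,0.665,0],[0,0,0],0.7],
  [[0.56,0.665,0],[0,0,0],0.7],
  [[0.56,0.665,0],[0,0,0],0.7],
  [[0.56,0.665,0],[0,0,0],0.7],
  [[0.56,0.665,0],[0,0,0],0.7],
  [[0.56,0.665,0],[0,0,0],0.7],
  [[0.56,0.665,0],[0,0,0],0.7],
  [[0.56,0.665,0],[0,0,0],0.7],
  [[0.56,0.665,0],[0,0,0],0.7],
  [[0.56,0.665,0],[0,0,0],0.7],
  [[0,0,0.5],[0,0,0],0.7],
  [[0,0,0.5],[0,0,0],0.7],
  [[0,0,0.5],[0,0,0],0.7],
  [[0,0,0],[0,0,0],0.7],
  [[0,0,0],[0,0,0],0.7],
])

```text
time_s: 44.35
ee_pos: [469.4, 305.5, 205.8]
eef_rot: [[-0.996, 0.09, -0.001], [0.09, 0.996, -0.001], [0.001, -0.001, -1.0]]
force: [0.2, -0.0, 0.4]
finger_gap: 59.5
gripper_force: 0.0
```

```bash
python3 plan.py 470 305 149
```

```text
t 44.4 p [469.4 305.5 205.8] yaw_y 84.85 tilt [-0.0012 -0.0006] F [ 0.2 -0.   0.4] gap 59.5 g 0.0 q [ 29.  10.  78.   0.  92. -56.]
units [-0.02 -0.01  1.89]
```

Request:
send_rows([
  [[0,0,0.5],[0,0,0],0.7],
  [[0,0,0.5],[0,0,0],0.7],
  [[0,0,0.5],[0,0,0],0.7],
  [[0,0,0.25],[0,0,0],0.7],
  [[0,0,0.12],[0,0,0],0.7],
  [[0,0,0],[0,0,0],0.7],
  [[0,0,0],[0,0,0],0.7],
  [[0,0,0],[0,0,0],0],
  [[0,0,0],[0,0,0],0],
  [[0,0,0],[0,0,0],0],
  [[0,0,0],[0,0,0],0],
  [[0,0,0],[0,0,0],0],
  [[0,0,0],[0,0,0],0],
], squeeze=45)

```text
time_s: 45.65
ee_pos: [469.6, 306.3, 151.3]
eef_rot: [[-0.996, 0.089, 0.001], [0.089, 0.996, 0.001], [-0.001, 0.001, -1.0]]
force: [-0.4, -1.3, 5.4]
finger_gap: 34.5
gripper_force: 45.4
```

```bash
python3 plan.py 555.4 97.5 155
```

```text
t 45.6 p [469.6 306.3 151.3] yaw_y 84.91 tilt [0.0014 0.0006] F [-0.4 -1.3  5.4] gap 34.5 g 45.4 q [ 29.  12.  82.  -0.  86. -56.]
units [-3.47 -6.68 -0.12]
```

Request:
send_rows([
  [[0,0,-0.3],[0,0,0],0],
  [[0,0,-0.6],[0,0,0],0],
  [[0,0,-0.6],[0,0,0],0],
  [[0,0,-0.6],[0,0,0],0],
  [[0,0,-0.6],[0,0,0],0],
  [[0,0,-0.5],[0,0,0],0],
  [[0,0,-0.3],[0,0,0],0],
  [[-0.17,-0.34,0],[0,0,0],0],
  [[-0.345,-0.667,0],[0,0,0],0],
  [[-0.345,-0.667,0],[0,0,0],0],
  [[-0.345,-0.667,0],[0,0,0],0],
  [[-0.345,-0.667,0],[0,0,0],0],
  [[-0.345,-0.667,0],[0,0,0],0],
  [[-0.345,-0.667,0],[0,0,0],0],
  [[-0.345,-0.667,0],[0,0,0],0],
  [[-0.345,-0.667,0],[0,0,0],0],
  [[-0.345,-0.667,0],[0,0,0],0],
  [[-0.17,-0.34,0],[0,0,0],0],
  [[0,0,0],[0,0,0],0],
  [[0,0,0],[0,0,0],0],
])

```text
time_s: 47.65
ee_pos: [554.1, 97.7, 254.9]
eef_rot: [[-0.996, 0.089, -0.001], [0.089, 0.996, 0.0], [0.001, 0.0, -1.0]]
force: [0.5, -0.1, -3.5]
finger_gap: 34.6
gripper_force: 45.5
```

```bash
python3 plan.py 555 97.5 157.3
```

```text
t 47.6 p [554.1  97.7 254.9] yaw_y 84.91 tilt [-0.001   0.0005] F [ 0.5 -0.1 -3.5] gap 34.6 g 45.5 q [  6.   9.  73.   0.  98. -79.]
units [-0.03 -0.    3.25]
```

Request:
send_rows([
  [[0,0,0.3],[0,0,0],0],
  [[0,0,0.6],[0,0,0],0],
  [[0,0,0.6],[0,0,0],0],
  [[0,0,0.6],[0,0,0],0],
  [[0,0,0.5],[0,0,0],0],
  [[0,0,0.3],[0,0,0],0],
  [[0,0,0.2],[0,0,0],0],
  [[0,0,0.08],[0,0,0],0],
  [[0,0,0.04],[0,0,0],0],
  [[0,0,0],[0,0,0],0],
  [[0,0,0],[0,0,0],0],
])

```text
time_s: 48.75
ee_pos: [554.7, 97.4, 159.4]
eef_rot: [[-0.996, 0.089, 0.001], [0.089, 0.996, 0.0], [-0.001, 0.0, -1.0]]
force: [0.5, -0.3, -4.1]
finger_gap: 34.4
gripper_force: 45.5
```

```bash
python3 plan.py 555 97.5 157
```

```text
t 48.8 p [554.7  97.4 159.4] yaw_y 84.92 tilt [0.0011 0.0002] F [ 0.5 -0.3 -4.1] gap 34.4 g 45.5 q [  6.  12.  81.   0.  87. -79.]
units [-0.01  0.    0.08]
```

Request:
send_rows([
  [[0,0,0.04],[0,0,0],0],
  [[0,0,0.04],[0,0,0],0],
  [[0,0,0],[0,0,0],0],
  [[0,0,0],[0,0,0],0],
])

```text
time_s: 49.15
ee_pos: [554.8, 97.3, 157.4]
eef_rot: [[-0.996, 0.089, 0.002], [0.089, 0.996, -0.0], [-0.002, 0.0, -1.0]]
force: [-0.6, -1.1, 3.5]
finger_gap: 34.5
gripper_force: 46.1
```

Request:
send_rows([
  [[0,0,0],[0,0,0],0.7],
  [[0,0,0],[0,0,0],0.7],
  [[0,0,0],[0,0,0],0.7],
  [[0,0,0],[0,0,0],0.7],
  [[0,0,0],[0,0,0],0.7],
  [[0,0,-0.5],[0,0,0],0.7],
  [[0,0,-0.75],[0,0,0],0.7],
  [[0,0,-0.75],[0,0,0],0.7],
  [[0,0,-0.75],[0,0,0],0.7],
  [[0,0,-0.5],[0,0,0],0.7],
  [[0,0,0],[0,0,0],0.7],
])

```text
time_s: 50.25
ee_pos: [555.2, 97.5, 257.2]
eef_rot: [[-0.996, 0.089, 0.005], [0.089, 0.996, 0.001], [-0.005, 0.001, -1.0]]
force: [-0.2, 0.8, 0.1]
finger_gap: 60.1
gripper_force: 0.0
```

```bash
python3 plan.py 395 305.3 144
```

```text
t 50.2 p [555.2  97.5 257.2] yaw_y 84.92 tilt [0.0054 0.0007] F [-0.2  0.8  0.1] gap 60.1 g 0.0 q [  6.   9.  73.   0.  98. -79.]
units [5.95 6.42 3.75]
```

Request:
send_rows([
  [[0.59,0.647,0],[0,0,0],0.7],
  [[0.59,0.647,0],[0,0,0],0.7],
  [[0.59,0.647,0],[0,0,0],0.7],
  [[0.59,0.647,0],[0,0,0],0.7],
  [[0.59,0.647,0],[0,0,0],0.7],
  [[0.59,0.647,0],[0,0,0],0.7],
  [[0.59,0.647,0],[0,0,0],0.7],
  [[0.59,0.647,0],[0,0,0],0.7],
  [[0.59,0.647,0],[0,0,0],0.7],
  [[0.59,0.647,0],[0,0,0],0.7],
  [[0,0,0.5],[0,0,0],0.7],
  [[0,0,0.5],[0,0,0],0.7],
  [[0,0,0],[0,0,0],0.7],
  [[0,0,0],[0,0,0],0.7],
])

```text
time_s: 51.65
ee_pos: [395.5, 305.5, 222.9]
eef_rot: [[-0.996, 0.09, -0.002], [0.09, 0.996, -0.001], [0.001, -0.001, -1.0]]
force: [-0.1, -0.1, 0.0]
finger_gap: 59.6
gripper_force: 0.0
```

```bash
python3 plan.py 395 305.3 144
```

```text
t 51.6 p [395.5 305.5 222.9] yaw_y 84.85 tilt [-0.0016 -0.0012] F [-0.1 -0.1  0. ] gap 59.6 g 0.0 q [ 33.  -0.  87.  -0.  94. -51.]
units [ 0.01 -0.    2.63]
```

Request:
send_rows([
  [[0,0,0.5],[0,0,0],0.7],
  [[0,0,0.6],[0,0,0],0.7],
  [[0,0,0.6],[0,0,0],0.7],
  [[0,0,0.5],[0,0,0],0.7],
  [[0,0,0.3],[0,0,0],0.7],
  [[0,0,0.1],[0,0,0],0.7],
  [[0,0,0],[0,0,0],0.7],
  [[0,0,0],[0,0,0],0.7],
  [[0,0,0],[0,0,0],0],
  [[0,0,0],[0,0,0],0],
  [[0,0,0],[0,0,0],0],
  [[0,0,0],[0,0,0],0],
  [[0,0,0],[0,0,0],0],
  [[0,0,0],[0,0,0],0],
  [[0,0,0],[0,0,0],0],
], squeeze=30)

```text
time_s: 53.15
ee_pos: [395.6, 306.5, 146.6]
eef_rot: [[-0.996, 0.089, 0.001], [0.089, 0.996, 0.001], [-0.001, 0.001, -1.0]]
force: [0.3, -0.5, 6.1]
finger_gap: 28.9
gripper_force: 29.7
```

```bash
python3 plan.py 489.7 101.9 150
```

```text
t 53.1 p [395.6 306.5 146.6] yaw_y 84.91 tilt [0.0011 0.0006] F [ 0.3 -0.5  6.1] gap 28.9 g 29.7 q [ 34.   2.  93.  -0.  85. -51.]
units [-3.73 -6.52 -0.11]
```

Request:
send_rows([
  [[0,0,-0.3],[0,0,0],0],
  [[0,0,-0.6],[0,0,0],0],
  [[0,0,-0.6],[0,0,0],0],
  [[0,0,-0.6],[0,0,0],0],
  [[0,0,-0.6],[0,0,0],0],
  [[0,0,-0.5],[0,0,0],0],
  [[0,0,-0.3],[0,0,0],0],
  [[-0.19,-0.33,0],[0,0,0],0],
  [[-0.375,-0.651,0],[0,0,0],0],
  [[-0.375,-0.651,0],[0,0,0],0],
  [[-0.375,-0.651,0],[0,0,0],0],
  [[-0.375,-0.651,0],[0,0,0],0],
  [[-0.375,-0.651,0],[0,0,0],0],
  [[-0.375,-0.651,0],[0,0,0],0],
  [[-0.375,-0.651,0],[0,0,0],0],
  [[-0.375,-0.651,0],[0,0,0],0],
  [[-0.375,-0.651,0],[0,0,0],0],
  [[-0.19,-0.33,0],[0,0,0],0],
  [[0,0,0],[0,0,0],0],
  [[0,0,0],[0,0,0],0],
])

```text
time_s: 55.15
ee_pos: [489.9, 101.8, 250.4]
eef_rot: [[-0.996, 0.089, -0.001], [0.089, 0.996, 0.0], [0.001, 0.0, -1.0]]
force: [-0.3, -0.1, -1.8]
finger_gap: 28.8
gripper_force: 30.2
```

```bash
python3 plan.py 490.3 101.9 152.6
```

```text
t 55.1 p [489.9 101.8 250.4] yaw_y 84.91 tilt [-0.001   0.0004] F [-0.3 -0.1 -1.8] gap 28.8 g 30.2 q [  7.  -1.  84.   0.  97. -77.]
units [-0.02  0.    3.26]
```

Same descent as the thinner can, which totalled 3.30.

Request:
send_rows([
  [[0,0,0.3],[0,0,0],0],
  [[0,0,0.6],[0,0,0],0],
  [[0,0,0.6],[0,0,0],0],
  [[0,0,0.6],[0,0,0],0],
  [[0,0,0.5],[0,0,0],0],
  [[0,0,0.3],[0,0,0],0],
  [[0,0,0.2],[0,0,0],0],
  [[0,0,0.08],[0,0,0],0],
  [[0,0,0.04],[0,0,0],0],
  [[0,0,0.03],[0,0,0],0],
  [[0,0,0],[0,0,0],0],
  [[0,0,0],[0,0,0],0],
])

```text
time_s: 56.35
ee_pos: [490.4, 101.6, 153.8]
eef_rot: [[-0.996, 0.089, 0.001], [0.089, 0.996, 0.0], [-0.001, 0.0, -1.0]]
force: [0.5, 0.6, -3.6]
finger_gap: 28.4
gripper_force: 30.2
```

```bash
python3 plan.py 490.3 101.9 152.3
```

```text
t 56.4 p [490.4 101.6 153.8] yaw_y 84.92 tilt [0.0007 0.0002] F [ 0.5  0.6 -3.6] gap 28.4 g 30.2 q [  7.   2.  92.   0.  86. -77.]
units [0.   0.01 0.05]
```

Request:
send_rows([
  [[0,0,0.04],[0,0,0],0],
  [[0,0,0.02],[0,0,0],0],
  [[0,0,0],[0,0,0],0],
  [[0,0,0],[0,0,0],0],
])

```text
time_s: 56.75
ee_pos: [490.7, 101.6, 152.6]
eef_rot: [[-0.996, 0.089, 0.002], [0.089, 0.996, 0.0], [-0.002, 0.0, -1.0]]
force: [-1.1, -2.1, 5.8]
finger_gap: 29.2
gripper_force: 30.8
```

Request:
send_rows([
  [[0,0,0],[0,0,0],0.7],
  [[0,0,0],[0,0,0],0.7],
  [[0,0,0],[0,0,0],0.7],
  [[0,0,0],[0,0,0],0.7],
  [[0,0,0],[0,0,0],0.7],
  [[0,0,-0.5],[0,0,0],0.7],
  [[0,0,-0.75],[0,0,0],0.7],
  [[0,0,-0.75],[0,0,0],0.7],
  [[0,0,-0.75],[0,0,0],0.7],
  [[0,0,-0.5],[0,0,0],0.7],
  [[0.4,0.6,0],[0,0,0],0.7],
  [[0.4,0.6,0],[0,0,0],0.7],
  [[0.4,0.6,0],[0,0,0],0.7],
  [[0.4,0.6,0],[0,0,0],0.7],
  [[0.4,0.6,0],[0,0,0],0.7],
  [[0.4,0.6,0],[0,0,0],0.7],
  [[0,0.8,0],[0,0,0],0.7],
  [[0,0.8,0],[0,0,0],0.7],
  [[0,0.8,0],[0,0,0],0.7],
  [[0,0,0],[0,0,0],0.7],
])

```text
time_s: 58.75
ee_pos: [434.0, 289.2, 248.3]
eef_rot: [[-0.996, 0.086, -0.001], [0.086, 0.996, 0.0], [0.001, -0.0, -1.0]]
force: [-0.4, -0.5, 0.2]
finger_gap: 59.8
gripper_force: 0.0
```

```bash
python3 plan.py; python3 - <<'E'
from workcell import robot
from h import *
f=robot.grab_frame('scene');cv2.imwrite('pics/s3.png',f['image'])
fs={'scene':(f,pickle.load(open('scene0.pkl','rb'))),'top':(robot.grab_frame('top'),pickle.load(open('top0.pkl','rb')))}
for n,(a,b) in fs.items():
  for nm,c,r,lo,hi in[('tin',(520,-310),40,92,102),('glue',(489,101),20,152,162),('th',(554,98),24,153,165),('spray',(619,92),30,160,170),('paint',(495,-3),45,98,110),('jar',(591,-9),40,89,100),('oil',(689,-15),45,90,125)]:
    for g in(a,b):
        P=cloud(g).reshape(-1,3);P=P[~np.isnan(P).any(1)]
        q=P[(np.hypot(P[:,0]-c[0],P[:,1]-c[1])<r)&(P[:,2]>lo)&(P[:,2]<hi)]
        if len(q)>5:print(n,nm,len(q),q.mean(0).round(1),np.round(cv2.minAreaRect(q[:,:2].astype(np.float32))[0],1))
E
```

```text
t 58.8 p [434.  289.2 248.3] yaw_y 85.07 tilt [-0.0012  0.    ] F [-0.4 -0.5  0.2] gap 59.8 g 0.0 q [ 30.   3.  81.   0.  97. -55.]
scene tin 467 [ 523.2 -309.1   97.7] [ 520.3 -311. ]
scene glue 112 [495.6 100.8 156.7] [492. 101.]
scene glue 110 [496.1 102.7 157.3] [493.2 102.3]
scene th 227 [557.6  96.9 158.7] [557.2  96.9]
scene th 231 [557.7  98.6 158.8] [555.5  98.2]
scene spray 368 [621.8  92.1 163.9] [621.1  91.5]
scene spray 363 [622.2  92.9 164. ] [620.7  92.6]
scene paint 736 [499.1  -2.7 105. ] [497.   -2.9]
scene paint 734 [499.1  -2.8 105. ] [496.6  -3.6]
scene jar 613 [595.5  -8.6  95. ] [593.7  -9. ]
scene jar 611 [595.5  -8.8  95.1] [593.4  -9.1]
scene oil 588 [695.1 -14.  101.6] [692.  -15.8]
scene oil 585 [695.6 -13.6 101.6] [693.  -15.8]
top tin 769 [ 518.8 -309.2   98.3] [ 519.2 -309.5]
top glue 168 [487.8 100.3 157.7] [488.  100.6]
top glue 162 [487.7 101.9 157.9] [488.1 102.3]
top th 313 [552.9  96.5 159.6] [553.   96.6]
top th 310 [553.   98.3 159.6] [553.6  98.6]
top spray 445 [617.1  92.1 164.6] [617.3  91.8]
top spray 447 [617.7  92.9 164.7] [617.9  93.1]
top paint 1135 [493.8  -3.  105.8] [494.4  -2.6]
top paint 1133 [493.8  -3.  105.9] [494.3  -2.6]
top jar 782 [590.7  -9.1  95.7] [591.2  -8.8]
top jar 777 [590.6  -8.9  95.7] [591.1  -9.5]
top oil 624 [684.2 -15.6 101.6] [687.7 -15.5]
top oil 636 [684.3 -15.7 101.4] [686.9 -14.8]
```

View pics/s3.png

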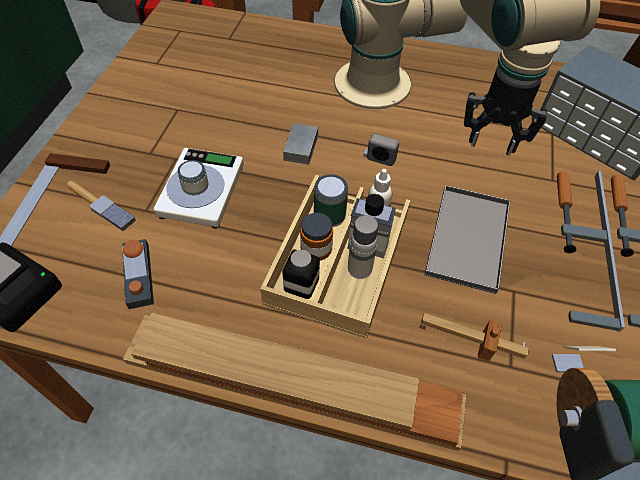

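The three containers are back within 2 mm of where they started, the tin is on the pan at (192,177), the right-lane things have not moved, and the arm is clear.

```bash
python3 -c "
from workcell import robot
print(robot.close_job())"
```

```text
the job is handed in; nothing more can be done
None
```

The job is handed in at about 59 s of the 144 s allowed: the tin stands on the pan within about 2 mm of its centre, the three containers are back in the rack within about 2 mm of their spots, and the right lane is undisturbed; the hand-in returned no verdict.

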